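# Open the nutmeg jar in its counter caddy

### The arm

A 6-joint arm with a two-finger parallel gripper is mounted at the origin on the work surface. World frame = base frame: x ahead of the robot, y to its left, z up, the work surface at z = 0. Lengths are in m, angles in rad, forces in N, time in s.
With the tool pointing down it reaches from about 0.425 to 0.95 m from the base axis. Payload 3.5 kg.
Tool frame: the origin (TCP) lies midway between the tips of the shut fingers; the grasp point (between the pads) lies 19 mm behind it (ctrl.pinch_z is the distance from the TCP to the grasp point, in m); z points along the fingers, y is the line along which they close (so a half turn about z gives the same grasp; the last joint's range is limited). The gripper opens to 85 mm and grips with 20 to 120 N. Pads are 22 mm wide; open, the fingers measure 114 mm over their backs; the gripper's body (76 mm by 85 mm) begins 54 mm behind the grasp point. The pads swing forward as they close: fully open they stand 13 mm farther back than shut.
Start: joints at [-1.298, 0.286, 1.577, -0, 1.279, -0.15], TCP at [0.277, -0.616, 0.231] pointing down, gripper open.
Joint ranges: [-2.77, 2.77], [-0.9, 2.22], [0.21, 2.48], [-1.53, 4.67], [0.24, 2.81], [-2.84, 2.84]. Speed limits (rad/s): [2.79, 2.79, 3.14, 3.14, 3.14, 3.14].

### API

Orientations are given as a unit quaternion [x, y, z, w].
In Python, from plant import get_state, viewer, sign_off, ctrl gives the robot as it stands. The module is installed in compiled form; this text tells all that it offers.
- The arm moves only by the shell command python3 -m handwheel 'ROWS' [FORCE]. ROWS is JSON, a list that holds one entry, the list of rows, each a list of 5 numbers: the finger opening in m, from 0 to 0.0854, then the shift along the tool's x, y, z in m, then the turn about the tool's z in degrees. In form: [[[claw, x, y, z, spin], ...]]. A call has 1 to 12 rows; each row shifts and turns the commanded pose from where the row before left it, along the tool's axes as they then stand; what a row does not reach is not made up. A row lasts 1/12 s, in which the tool goes at most 41.7 mm and 7.16 degrees, less where a joint would pass 70% of its speed; a pose out of reach is approached as far as the arm can. A call is refused whole if a number of a shift passes 0.0417 or a number of a turn 7.16, either way. A call with a gripper value outside its range is refused whole. The fingers move at their own pace and stop on an object; FORCE is the grip in N (left out, the last holds). Time passes only in rows, so rows that do not move let the fingers close. It gives the time, the measured TCP pose, the force, the opening and the grip force at its end, in the units of the state.
- get_state(): the state, without advancing time (a new reading comes with each control period).
- viewer.read_camera(name): name is "side" or "top" or "wrist"; returns the picture (384x512x3 uint8, blue, green, red); there is no depth.
- viewer.camera_params(name): a dict with "fov_y" (degrees; the focal length in pixels is half the picture's height over the tangent of half this angle, whatever the lens; pixels are square), "cx", "cy" (the principal point, pixels), "k1" (the pictures are not rectified: a ray, as slopes to the right and down, at radius r is drawn at 1 + k1 r^2 times it, then the intrinsics apply), "xyz" and "attitude" of the camera in the world; the wrist camera has in their place "hand_eye" (4x4, takes a point from camera to tool coordinates, whose origin is the TCP and whose axes are the flange's). Camera axes: x right, y up, looking along -z (the intrinsics and any distortion apply to the point x, -y, -z); pixel columns grow to the right and rows downward; lengths in m; the calibration is good to about 2 mm. A picture is of the moment at which its call begins: read the wrist's pose just before it. camera_params takes no time and is no camera call.
- sign_off(): hands the job in; it is judged then, once.
Trained networks look in the newest picture that a camera, given by its name, has taken for a name from the list of things; names that differ only in an ending like _2 or _b are one class to them, and where a whole thing is asked for, a point or a joint stands for the part that bears it (a point fixed in the world has none). Each returns a list of dicts, best first, with "confidence" (0 to 1); they miss things now and then, are a little off and sometimes report something else, mostly with a low value. They report only what shows in the picture. A call takes as long as a camera call. They do not tell look-alikes from the thing itself.
- viewer.look_for(camera, name): "extent" ([left, top, width, height] as shares, 0 to 1, of the picture: columns of its width, rows of its height, round what is visible of it).
- viewer.outline_of(camera, name): "mask" (384x512 bool, what is visible of it) and "extent" ([left, top, width, height] as shares, 0 to 1, of the picture: columns of its width, rows of its height, round what is visible of it).
- viewer.pinpoint(camera, name): "xy" ([column, row] as shares, 0 to 1, of the picture: columns of its width, rows of its height: a listed point, or the origin of a listed thing).
The state is a dict: "time": time; "qpos": joint angles; "dq": joint speeds; "joint_efforts": joint torques, N m; "eef_pos": TCP position; "tcp_rot": TCP orientation; "contact_force": force on the tool from outside, world axes, zero at the start; "wrist_torque": the same for the moment, N m; "opening": opening from 0.0 (shut) to 1.0 (fully open); "finger_force": force on a finger pad.
Only numpy, scipy, OpenCV 4.12 (cv2) and the standard library are available. Lean on these libraries where they do the work, as an engineer would, in place of code of your own. Each camera call takes 0.05 s, during which the arm holds its last target. There are 200 camera calls.

### The job

Open the jar in the wooden caddy for scooping: lift the caddy's wooden cover off its two pins and lay it flat in the middle of the cork board, handle up, without dropping it. Then unscrew the jar's captive cap and swing it on its steel arm fully aside, clear of the mouth. Leave the closed jar outside the caddy shut, and do not push the loose jars, the scoop or the paper roll about.

Things in the scene. Friction and masses are not known exactly. Their poses are not given: they have to be found in the camera images.
- caddy: Fixed wooden caddy with a glass jar; open in front, behind, on top. Base 120 (x) x 192 (y) x 15 mm; side panels 12 mm thick at y = +90 and -90, tops 155 above the origin (centre of underside, on the counter; z up), each with a steel pin 6 mm thick, 12 tall at x = 0. Jar (64 mm thick) fixed on the base, axis at x = 0, y = -15: shoulder 85, mouth 100 mm above the origin.
- cover: Loose wooden cover plate 120 (x) x 212 (y) x 8 mm, 0.15-0.3 kg, with 11 mm holes at y = +90 and -90 that sit loosely on the caddy's pins; at the start it lies on the side panels over the jar. On top in the middle a dark handle bar 14 mm thick (x), 70 long (y), 30 high. Origin: centre of the plate's underside, z up; handle top 38 mm above it.
- board: Fixed cork board 160 (x) x 250 (y) x 6 mm lying on the counter; where the cover is to be laid. Origin: centre of its underside, z up; its top is 6 mm above the origin.
- mouth (a point): Centre of the mouth of the caddy's jar (opening 32 mm, rim 38 mm across), z up.
- jar_cap_grip (a point): Point on the axis of the round black knob of the cap of the caddy's jar, 8 mm below the knob's top, 132.5 mm above the counter when shut. Knob 36 mm thick, 28 tall, free air round it (side panels 69 mm and more from its axis); under it the arm's steel ring (its top 20 mm below this point) and the black skirt, 47 mm thick. Turns with the cap.
- jar_cap_pivot (a point): Point on the upright pivot of the cap's steel swing arm, fixed to the caddy at x = +38 mm, y = -15 mm: 38 mm from the cap's axis, on the +x side of the jar in the caddy's frame. Axes as the caddy's.
- jar_cap (a joint): Twist of the cap in its arm, rad: 0 screwed down, grows counterclockwise seen from above, 1.5 = fully unscrewed (stop). Starts at 0 to 0.25. The cap rises 5 mm over the 1.5 rad; until turned beyond about 1.2 its skirt hooks over the jar's neck and it cannot swing. Friction about 0.05 N m; stays where it is left.
- jar_cap_arm (a joint): Swing of the steel arm that carries the cap, rad: 0 cap over the mouth, grows clockwise seen from above (in the caddy's frame the cap goes round the pivot from its -x side to its +y side), 1.6 = stop, fully aside. Stays where it is left.
- spare_jar: Bystander: fixed, somewhat slimmer closed jar with the same kind of captive cap (knob 30 mm thick, top 126 mm above the counter), standing by itself beyond the caddy. To be left shut. Origin: centre of its underside.
- spare_cap (a joint): Twist of the cap of the bystander jar, rad, 0 = shut.
- jar_a: Bystander: loose closed jar 60 mm thick, 85 mm tall. Origin: centre of its underside.
- jar_b: Bystander: loose closed jar 48 mm thick, 75 mm tall. Origin: centre of its underside.
- scoop: Bystander: loose small steel scoop with a wooden handle, 120 mm long along x, 24 mm high; its blade at +x. Origin on the counter in the blade, 100 mm from the end of the handle.
- tape: Bystander: loose flat paper-coloured roll 72 mm across, 18 mm high. Origin: centre of its underside.
There are look-alikes about, which are no part of the job. What is shaped like the cover but yellow is not meant.

How it is judged:
On the way, in this order (a step that is already met when the one before it is completed fails the run):
1. the cover lies flat on the cork board, handle up, let go (horizontal distance between cover and board below 0.05 m and z of cover in the frame of board below 0.012 m and angle between cover's own z axis and vertical below 0.08 rad and linear speed of cover below 0.02 m/s and contact force between the fingers and cover below 0.1 N), for 0.2 s.
2. the cap is unscrewed by more than 1 rad (value of joint jar_cap above 1 rad), for 0.1 s.
At the end, for the whole second after the job is handed in: The cap of the jar in the caddy has been unscrewed and its arm is swung aside by more than 1.25 rad and at rest; the cover lies flat and still on the cork board, handle up (underside within 6 mm of the cork, tilt under 0.08 rad), its centre within 50 mm of the board's centre (value of joint jar_cap_arm above 1.25 rad and velocity of joint jar_cap_arm between -0.05 and 0.05 rad/s and horizontal distance between cover and board below 0.05 m and z of cover in the frame of board below 0.012 m and angle between cover's own z axis and vertical below 0.08 rad and linear speed of cover below 0.02 m/s); the robot touches nothing.
It fails at once if the cover is dropped (it falls freely by more than about 25 mm: over 0.7 m/s with no finger on it) (linear speed of cover above 0.7 m/s and contact force between the fingers and cover below 0.05 N).
It fails at once if the cap of the bystander jar is turned by more than 0.3 rad (value of joint spare_cap above 0.3 rad).
It fails at once if a loose bystander is moved by more than 30 mm (distance of any of jar_a, jar_b, scoop, tape from where it was at the start of the episode above 0.03 m).
It also fails if it takes over 58 s, if anything falls off the work surface, if the arm or the gripper's body presses on something with over 40 N, if the wrist force passes 120 N, or if a joint passes its speed limit or range.

## Working session

There is one attempt and no reset: what is moved stays moved. The work goes in short steps, Python scripts to look and compute and a shell command to move; the robot and the scene stay as the last step left them, time stands still between calls to the robot, and variables do not carry over. Pictures are saved under pics/ and viewed, at most 10 in all, crops included, and the job is handed in when it is done.

```bash
mkdir -p pics
cat > h.py <<'E'
import numpy as np, cv2
from scipy.spatial.transform import Rotation as R
from plant import get_state, viewer, ctrl
def K(p):
    f=192/np.tan(np.radians(p['fov_y'])/2); return np.array([[f,0,p['cx']],[0,f,p['cy']],[0,0,1]]),np.array([p['k1'],0,0,0,0.])
def pose(name,st=None):
    p=viewer.camera_params(name)
    if 'hand_eye' in p:
        st=st or get_state(); T=np.eye(4);T[:3,:3]=R.from_quat(st['tcp_rot']).as_matrix();T[:3,3]=st['eef_pos']
        M=T@np.array(p['hand_eye']); return p,M[:3,:3],M[:3,3]
    a=np.array(p['attitude'],float)
    Rm=a if a.shape==(3,3) else R.from_quat(a).as_matrix()
    return p,Rm,np.array(p['xyz'])
def ray(name,uv,st=None):
    p,Rm,o=pose(name,st);k,d=K(p)
    n=cv2.undistortPoints(np.array([[uv]],float),k,d)[0,0]
    v=Rm@np.array([n[0],-n[1],-1]);return o,v
def onz(name,uv,z,st=None):
    o,v=ray(name,uv,st);return (o+v*(z-o[2])/v[2]).round(4)
def proj(name,P,st=None):
    p,Rm,o=pose(name,st);k,d=K(p)
    c=(np.atleast_2d(P)-o)@Rm*[1,-1,-1]
    return cv2.projectPoints(c,np.zeros(3),np.zeros(3),k,d)[0][:,0]
E
cat > a.py <<'E'
from h import *
s=get_state();print(s,ctrl.pinch_z)
for n in('side','top','wrist'):
    p=viewer.camera_params(n);print(n,p)
    im=viewer.read_camera(n);cv2.imwrite(f'pics/{n}0.png',im)
    if n!='wrist':
      for t in('caddy','cover','board','spare_jar','jar_a','scoop','tape','jar_cap_grip'):
        try: print(t,[(np.round(np.array(r['xy'])*[512,384],1).tolist(),round(r['confidence'],2)) for r in viewer.pinpoint(n,t)[:4]])
        except Exception as e: print(t,e)
a=[cv2.imread(f'pics/{n}0.png') for n in('top','side')]
E
python3 a.py; python3 -c "
import cv2
for n in('top','side'):cv2.imwrite(f'pics/{n}1.png',cv2.resize(cv2.imread(f'pics/{n}0.png'),(800,600),interpolation=cv2.INTER_CUBIC))"
```

```text
{'time': 0.0, 'qpos': array([-1.29800106e+00,  2.87161901e-01,  1.57816014e+00, -2.01968843e-05,
        1.27857449e+00, -1.50019041e-01]), 'dq': array([-0.00064408, -0.00065625,  0.00055877, -0.00106438, -0.00023527,
       -0.00169943]), 'joint_efforts': array([-3.81476757e-04, -4.05976474e+01, -2.92628431e+01, -1.24636458e-04,
        5.80504508e-03, -6.96745062e-06]), 'eef_pos': array([ 0.2768071 , -0.61492583,  0.2299588 ]), 'tcp_rot': array([ 9.77735349e-01,  2.09838651e-01, -8.03196892e-05, -1.14917555e-03]), 'contact_force': array([-1.25634671,  0.56564015,  0.20485627]), 'wrist_torque': array([-0.00273301, -0.02578653, -0.0172431 ]), 'finger_force': 0.0, 'opening': 1.003074997253093} 0.0187
side {'fov_y': 49.16654159714867, 'cx': 254.82535402103747, 'cy': 196.61960321850506, 'k1': -0.11556102575724021, 'xyz': array([0.04855829, 0.9865512 , 0.78277619]), 'attitude': array([-0.1098681 ,  0.47897186,  0.84506847, -0.21065196])}
caddy [([272.6, 190.5], 0.83)]
cover [([344.0, 210.1], 0.79), ([279.9, 155.7], 0.68)]
board [([235.3, 261.1], 0.61)]
spare_jar [([213.5, 206.3], 0.9)]
j
[... 397 characters left out ...]
], 0.72), ([334.1, 167.1], 0.65)]
board [([187.5, 201.4], 0.76)]
spare_jar [([257.1, 121.9], 0.85)]
jar_a [([406.0, 167.5], 0.82), ([94.9, 156.5], 0.67)]
scoop [([247.8, 188.0], 0.49)]
tape [([152.6, 260.8], 0.55)]
jar_cap_grip []
wrist {'fov_y': 71.69472617890884, 'cx': 258.48355171664446, 'cy': 191.12082429198838, 'k1': -0.024387090229174138, 'hand_eye': array([[ 4.52760556e-04,  9.59926663e-01,  2.80250952e-01,
         7.19608296e-02],
       [ 9.99999608e-01, -6.48012531e-04,  6.04044793e-04,
         1.20928227e-03],
       [ 7.61444831e-04,  2.80250569e-01, -9.59926580e-01,
        -1.42677418e-01],
       [ 0.00000000e+00,  0.00000000e+00,  0.00000000e+00,
         1.00000000e+00]])}
```

View pics/top1.png

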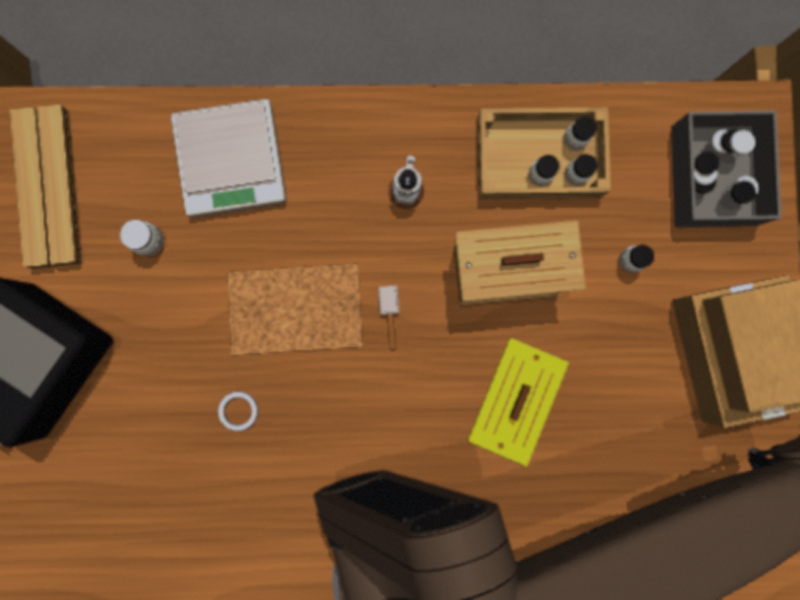

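View pics/side1.png

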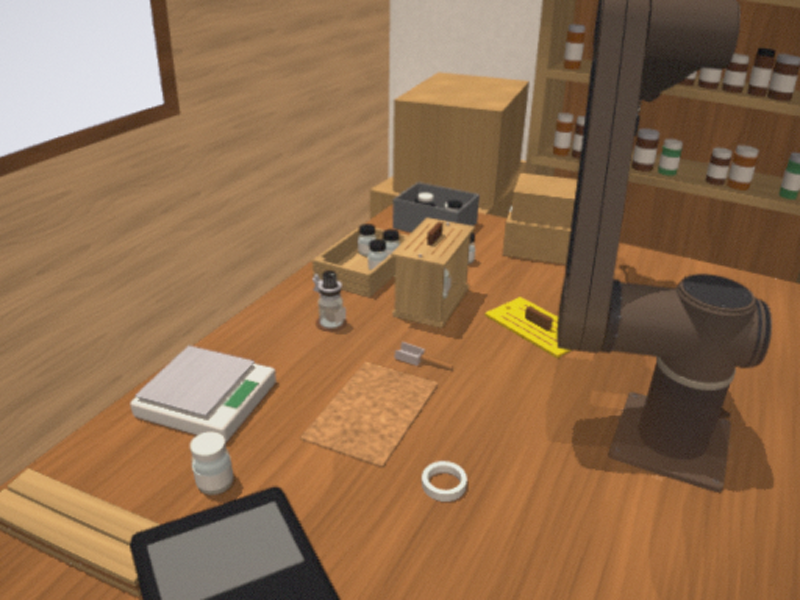

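Two cover-like things in the top view (800x600): the wooden one at (520,260), raised on the caddy with pins at (468,265) and (573,255), and the yellow one at (520,402), flat on the counter. The wooden one is the one meant, since it isn't yellow and sits on the caddy over the jar. The board is at (295,309), the scoop at (389,305), the spare jar at (407,183) and the roll at (237,411).

```bash
cat > b.py <<'E'
from h import *
im=cv2.imread('pics/top0.png')
cv2.imwrite('pics/crop1.png',cv2.resize(im[125:305,270:400],None,fx=3.2,fy=3.2,interpolation=cv2.INTER_CUBIC))
f=.64
a=onz('top',np.array([468,265])*f,.167);b=onz('top',np.array([573,255])*f,.167)
m=(a+b)/2;print('pins',a,b,'mid',m,'y-axis ang deg',np.degrees(np.arctan2(*(a-b)[[1,0]])),'len',np.linalg.norm(a-b))
print('handle top',onz('top',np.array([522,259])*f,.193))
c=np.array([onz('top',np.array(q)*f,.006) for q in[(228,272),(358,265),(362,347),(232,354)]]);print('board',c.mean(0),c)
d=c[0]-c[1]+c[3]-c[2];print('board y ang',np.degrees(np.arctan2(d[1],d[0])))
print('spare',onz('top',np.array([407,178])*f,.126),'scoop',onz('top',np.array([389,300])*f,.02),'jar_b',onz('top',np.array([640,257])*f,.075),onz('top',np.array([570,350])*f,0))
s=get_state();Rm=R.from_quat(s['tcp_rot']).as_matrix();print(Rm.round(3))
E
python3 b.py
```

```text
pins [ 0.572  -0.1399  0.167 ] [ 0.5872 -0.3207  0.167 ] mid [ 0.5796 -0.2303  0.167 ] y-axis ang deg 94.80560124346903 len 0.18143781303796627
handle top [ 0.5783 -0.2282  0.193 ]
board [0.507825 0.175025 0.006   ] [[0.581  0.303  0.006 ]
 [0.5917 0.0542 0.006 ]
 [0.4343 0.048  0.006 ]
 [0.4243 0.2949 0.006 ]]
board y ang 92.39123250173645
spare [ 0.7335 -0.0386  0.126 ] scoop [ 0.5227 -0.0045  0.02  ] jar_b [ 0.593  -0.4666  0.075 ] [ 0.4236 -0.351   0.    ]
[[ 0.912  0.41   0.   ]
 [ 0.41  -0.912 -0.   ]
 [ 0.     0.    -1.   ]]
```

View pics/crop1.png

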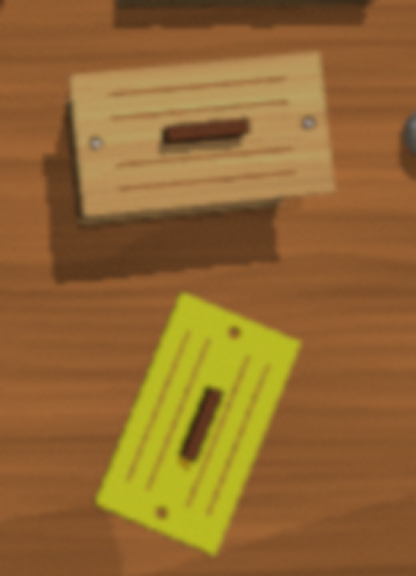

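The crop shows the wooden plate with steel pins through its holes at (96,143) and (308,123), and its dark handle at (205,131). This is the right cover. The yellow one at (200,425) lies below it. Now I'll move over the handle.

```bash
python3 -m handwheel '[[[0.085,0.0362,-0.0191,0,0],[0.085,0.0362,-0.0191,0,0],[0.085,0.0362,-0.0191,0,0],[0.085,0.0362,-0.0191,0,0],[0.085,0.0362,-0.0191,0,0],[0.085,0.0362,-0.0191,0,0],[0.085,0.0362,-0.0191,0,0],[0.085,0.0362,-0.0191,0,0],[0.085,0.0362,-0.0191,0,0],[0.085,0.0362,-0.0191,0,0],[0.085,0.0362,-0.0191,0,0],[0.085,0.0362,-0.0191,0,0]]]' 60
python3 -m handwheel '[[[0.05,0,0,0,-7.1],[0.05,0,0,0,-7.1],[0.05,0,0,0,-7.1],[0.05,0,0,0,-7.1],[0.05,0,0,0,-7.1],[0.05,0,0,0,-7.1],[0.05,0,0,0,-7.1],[0.05,0,0,0,-7.1],[0.05,0,0,0,-7.1],[0.05,0,0,0,-6.7],[0.05,0,0,0,0],[0.05,0,0,0,0]]]'
cat > w.py <<'E'
from h import *
import sys
s=get_state();im=viewer.read_camera('wrist');n=sys.argv[1];cv2.imwrite(f'pics/{n}.png',im)
Rm=R.from_quat(s['tcp_rot']).as_matrix();print(s['time'],s['eef_pos'],Rm.round(3).tolist(),s['qpos'].round(2))
E
python3 w.py w1
```

```text
time: 1.95
eef_pos: [0.5801, -0.2265, 0.2316]
tcp_rot: [0.978, 0.21, 0.0, 0.0]
contact_force: [0.0, -0.1, 0.1]
opening: 0.998
finger_force: 0.0
time: 2.95
eef_pos: [0.5791, -0.2283, 0.2314]
tcp_rot: [0.678, 0.735, 0.0, 0.0]
contact_force: [0.4, -0.2, 0.3]
opening: 0.584
finger_force: 0.0
2.95 [ 0.57908818 -0.22829544  0.23137911] [[-0.081, 0.997, 0.0], [0.997, 0.081, -0.0], [-0.0, 0.0, -1.0]] [-0.54  0.17  1.71 -0.    1.26 -0.62]
```

View pics/w1.png

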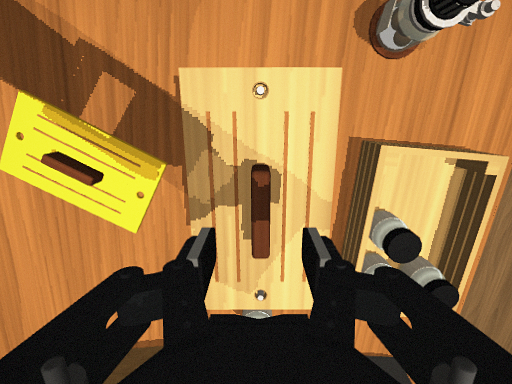

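The wrist view looks well aligned: pins at (260,90) and (261,295), handle upright at column 260, rows 165–258.

Run:
```python
from h import *
a=onz('wrist',(260,90.5),.167);b=onz('wrist',(261,295),.167);print(a,b,(a+b)/2,np.degrees(np.arctan2(*(a-b)[[1,0]])),np.linalg.norm(a-b))
print(onz('wrist',(261,165),.193),onz('wrist',(260.5,258),.193), get_state()['eef_pos'])
```

```text
[ 0.5742 -0.1415  0.167 ] [ 0.5898 -0.3172  0.167 ] [ 0.582   -0.22935  0.167  ] 95.07385592142121 0.17639118458698552
[ 0.579  -0.1918  0.193 ] [ 0.5847 -0.2638  0.193 ] [ 0.5791006  -0.22828149  0.23137578]
```

```bash
python3 -m handwheel '[[[0.05,0,0.0025,0.02,0],[0.05,0,0,0.02,0],[0.05,0,0,0.012,0],[0.05,0,0,0.009,0],[0.05,0,0,0,0],[0.014,0,0,0,0],[0.0,0,0,0,0],[0,0,0,0,0],[0,0,0,0,0],[0,0,0,0,0],[0,0,0,0,0]]]' 60
```

```text
time: 3.92
eef_pos: [0.5823, -0.2286, 0.1721]
tcp_rot: [0.677, 0.736, 0.0, 0.001]
contact_force: [-1.2, 0.1, 5.6]
opening: 0.151
finger_force: 62.8
```

```bash
python3 -m handwheel '[[[0,0,0,-0.006,0],[0,0,0,-0.008,0],[0,0,0,-0.01,0],[0,0,0,-0.015,0],[0,0,0,-0.025,0],[0,0,0,-0.015,0],[0,0,0,0,0],[0,0,0,0,0]]]'; python3 w.py w2;python3 - <<'E'
from h import *
im=viewer.read_camera('side');w=cv2.imread('pics/w2.png')
cv2.imwrite('pics/m2.png',cv2.resize(np.hstack([im[100:260,150:350],w[60:320:,100:425][::2,::2][:130,:160] if 0 else cv2.resize(w,(213,160))]),None,fx=1.9,fy=1.9))
E
```

```text
time: 4.58
eef_pos: [0.582, -0.2282, 0.2506]
tcp_rot: [0.677, 0.736, 0.0, 0.001]
contact_force: [-0.2, 0.4, -3.0]
opening: 0.153
finger_force: 62.0
4.5833 [ 0.58200762 -0.2282411   0.25055869] [[-0.084, 0.996, 0.002], [0.996, 0.084, -0.001], [-0.001, 0.002, -1.0]] [-0.54  0.16  1.69  0.    1.29 -0.62]
```

View pics/m2.png

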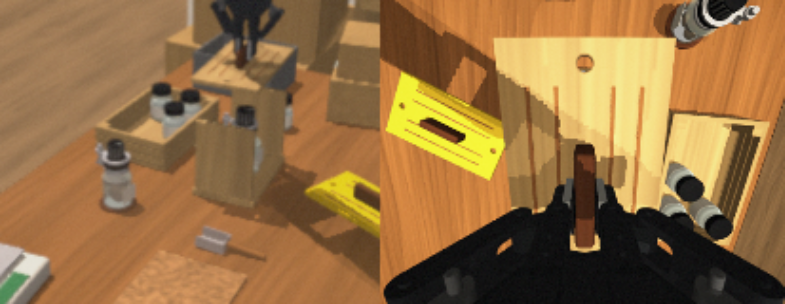

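The cover is held level (top hole at (585,63) in the view) and the caddy at (240,150) is clear of it. Next I'll carry it to the board.

```bash
python3 -m handwheel '[[[0,0.02,-0.0033,0,0],[0,0.03,-0.0033,0,0],[0,0.04,-0.0033,0,0],[0,0.04,-0.0033,0,0],[0,0.04,-0.0033,0,0],[0,0.04,-0.0033,0,0],[0,0.04,-0.0033,0,0],[0,0.04,-0.0033,0,0],[0,0.04,-0.0033,0,0],[0,0.04,-0.0033,0,0],[0,0.025,-0.0033,0,0],[0,0.0133,-0.0035,0,0]]]'
python3 -m handwheel '[[[0,0,0,0,2.4],[0,0,0,0.03,0],[0,0,0,0.04,0],[0,0,0,0.04,0],[0,0,0,0.03,0],[0,0,0,0.02,0],[0,0,0,0,0],[0,0,0,0,0]]]'
python3 w.py w3;python3 - <<'E'
from h import *
im=viewer.read_camera('side');im2=viewer.read_camera('top');w=cv2.imread('pics/w3.png')
cv2.imwrite('pics/m3.png',cv2.resize(np.hstack([im[180:340,150:350],im2[110:270,130:330]]),None,fx=1.9,fy=1.9))
E
```

```text
time: 5.68
eef_pos: [0.5055, 0.1785, 0.2472]
tcp_rot: [0.676, 0.737, -0.001, -0.002]
contact_force: [-0.7, -0.7, -1.9]
opening: 0.145
finger_force: 61.9
time: 6.35
eef_pos: [0.5056, 0.1752, 0.087]
tcp_rot: [0.692, 0.722, -0.002, -0.002]
contact_force: [0.8, 0.7, -1.9]
opening: 0.145
finger_force: 61.8
6.35 [0.50561394 0.17515033 0.08696354] [[-0.042, 0.999, -0.006], [0.999, 0.042, -0.001], [-0.001, -0.006, -1.0]] [0.14 0.15 2.02 0.   0.97 0.1 ]
```

View pics/m3.png

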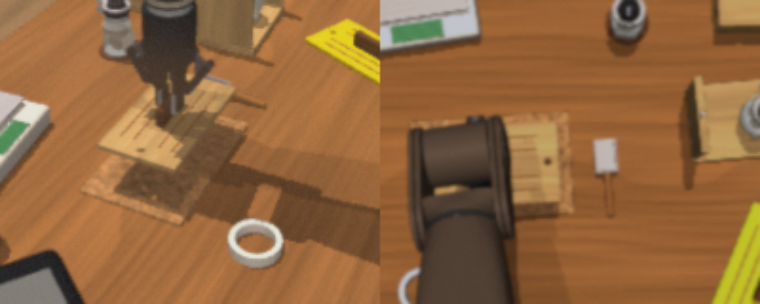

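The cover hangs level and centred over the board; its edge shows inside the board edge in the top view. Lowering it now.

```bash
python3 -m handwheel '[[[0,0,0,0.02,0],[0,0,0,0.02,0],[0,0,0,0.012,0],[0,0,0,0.004,0],[0,0,0,0,0],[0,0,0,0,0]]]'; python3 -m handwheel '[[[0,0,0,0.003,0],[0,0,0,0.002,0],[0,0,0,0,0],[0,0,0,0,0]]]'
```

```text
time: 7.0
eef_pos: [0.5085, 0.1756, 0.0344]
tcp_rot: [0.692, 0.722, 0.001, 0.001]
contact_force: [-0.6, 0.3, -1.9]
opening: 0.149
finger_force: 61.8
time: 7.33
eef_pos: [0.5077, 0.1755, 0.0286]
tcp_rot: [0.692, 0.722, 0.0, 0.0]
contact_force: [-0.7, -0.6, -3.2]
opening: 0.149
finger_force: 61.8
```

```bash
python3 -m handwheel '[[[0,0,0,0.0025,0],[0,0,0,0,0],[0,0,0,0,0]]]';python3 -m handwheel '[[[0,0,0,0.002,0],[0,0,0,0,0],[0,0,0,0,0]]]'
```

```text
time: 7.58
eef_pos: [0.5074, 0.1754, 0.0256]
tcp_rot: [0.692, 0.722, -0.0, -0.0]
contact_force: [0.1, -0.0, -3.1]
opening: 0.146
finger_force: 61.8
time: 7.83
eef_pos: [0.5074, 0.1754, 0.0236]
tcp_rot: [0.692, 0.722, -0.0, -0.0]
contact_force: [0.1, -1.0, -1.7]
opening: 0.149
finger_force: 61.8
```

```bash
python3 -m handwheel '[[[0,0,0,0.0015,0],[0,0,0,0,0],[0,0,0,0,0]]]';python3 -m handwheel '[[[0,0,0,0.0015,0],[0,0,0,0,0],[0,0,0,0,0]]]'
```

```text
time: 8.08
eef_pos: [0.5078, 0.1755, 0.0231]
tcp_rot: [0.692, 0.722, -0.0, 0.0]
contact_force: [-2.5, -0.9, 4.2]
opening: 0.147
finger_force: 62.9
time: 8.33
eef_pos: [0.5078, 0.1755, 0.0231]
tcp_rot: [0.692, 0.722, -0.001, -0.0]
contact_force: [-9.1, -2.3, 14.2]
opening: 0.146
finger_force: 64.2
```

```bash
python3 -m handwheel '[[[0,0,0,-0.0015,0],[0.02,0,0,0,0],[0.035,0,0,0,0],[0.04,0,0,0,0],[0.04,0,0,0,0],[0.04,0,0,-0.01,0],[0.04,0,0,-0.03,0],[0.04,0,0,-0.04,0],[0.04,0,0,-0.04,0],[0.04,0,0,-0.04,0],[0.04,0,0,-0.04,0],[0.04,0,0,-0.02,0]]]'
python3 w.py w4
python3 - <<'E'
from h import *
im=viewer.read_camera('top');w=cv2.imread('pics/w4.png');cv2.imwrite('pics/top4.png',im)
cv2.imwrite('pics/m4.png',np.hstack([cv2.resize(w,(360,270)),cv2.resize(im[110:230,265:425],(360,270),interpolation=cv2.INTER_CUBIC)]))
print([(np.array(r['xy'])*[512,384],r['confidence']) for t in('jar_cap_grip','jar_cap_pivot','mouth') for r in viewer.pinpoint('top',t)])
E
```

```text
time: 9.33
eef_pos: [0.5096, 0.1758, 0.2495]
tcp_rot: [0.692, 0.722, 0.004, 0.003]
contact_force: [1.3, 0.2, 0.4]
opening: 0.47
finger_force: 0.0
9.3333 [0.50962821 0.17582839 0.24953889] [[-0.043, 0.999, 0.01], [0.999, 0.043, 0.001], [0.001, 0.01, -1.0]] [ 0.14 -0.03  1.9   0.    1.27  0.1 ]
[(array([333.824 , 168.1152]), 0.65), (array([330.2912, 156.7104]), 0.39), (array([334.4896, 156.2112]), 0.63), (array([333.7216, 169.4976]), 0.8)]
```

View pics/m4.png

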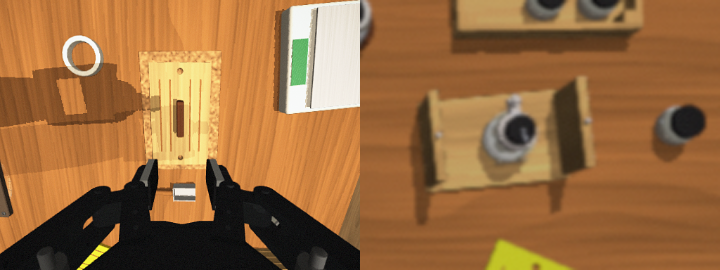

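The cover lies flat and centred on the board. The caddy's jar is now uncovered, with its knob at about (520,128) and its pivot at about (515,103), on the far (+x) side. I'll go over the knob and turn the hand so the fingers keep clear of the pivot during unscrewing.

```bash
python3 - <<'E'
from h import *
print(onz('top',(333.8,168.1),.1325),onz('top',(334.5,156.2),.1125),onz('top',(330.3,156.7),.1125))
E
python3 -m handwheel '[[[0.06,-0.0352,0.0046,0,0],[0.06,-0.0352,0.0046,0,0],[0.06,-0.0352,0.0046,0,0],[0.06,-0.0352,0.0046,0,0],[0.06,-0.0352,0.0046,0,0],[0.06,-0.0352,0.0046,0,0],[0.06,-0.0352,0.0046,0,0],[0.06,-0.0352,0.0046,0,0],[0.06,-0.0352,0.0046,0,0],[0.06,-0.0352,0.0046,0,0],[0.06,-0.0352,0.0046,0,0],[0.06,-0.0352,0.0046,0,0]]]' 30
python3 -m handwheel '[[[0.06,0,0,0,7],[0.06,0,0,0,7],[0.06,0,0,0,7],[0.06,0,0,0,7],[0.06,0,0,0,7],[0.06,0,0,0,7],[0.06,0,0,0,7],[0.06,0,0,0,7],[0.06,0,0,0,7],[0.06,0,0,0,7],[0.06,0,0,0,7],[0.06,0,0,0,7]]]'
python3 -m handwheel '[[[0.06,0,0,0,7],[0.06,0,0,0,7],[0.06,0,0,0,7],[0.06,0,0,0,7],[0.06,0,0,0,7],[0.06,0,0,0,7],[0.06,0,0,0,4.5],[0.06,0,0,0,0],[0.06,0,0,0,0]]]'
python3 w.py w5;  python3 - <<'E'
from h import *
print([(np.array(r['xy'])*[512,384],r['confidence']) for t in('jar_cap_grip','jar_cap_pivot') for r in viewer.pinpoint('wrist',t)])
E
```

```text
[ 0.5788 -0.2382  0.1325] [ 0.6144 -0.2446  0.1125] [ 0.6132 -0.2328  0.1125]
time: 10.58
eef_pos: [0.5795, -0.2454, 0.2392]
tcp_rot: [0.692, 0.722, -0.0, -0.003]
contact_force: [1.1, -0.3, 0.2]
opening: 0.7
finger_force: 0.0
time: 11.58
eef_pos: [0.5795, -0.2436, 0.2391]
tcp_rot: [0.998, 0.07, -0.002, -0.002]
contact_force: [0.1, -0.6, -0.5]
opening: 0.702
finger_force: 0.0
time: 12.33
eef_pos: [0.5798, -0.2438, 0.2399]
tcp_rot: [0.946, -0.325, -0.002, -0.0]
contact_force: [-0.5, -0.0, 1.0]
opening: 0.701
finger_force: 0.0
12.3333 [ 0.57977454 -0.2437713   0.2399426 ] [[0.788, -0.615, -0.003], [-0.615, -0.788, 0.002], [-0.004, 0.0, -1.0]] [-0.56  0.18  1.68 -0.    1.28  1.67]
[(array([255.8976, 187.2   ]), 0.88), (array([231.3216, 156.2112]), 0.65)]
```

View pics/w5.png

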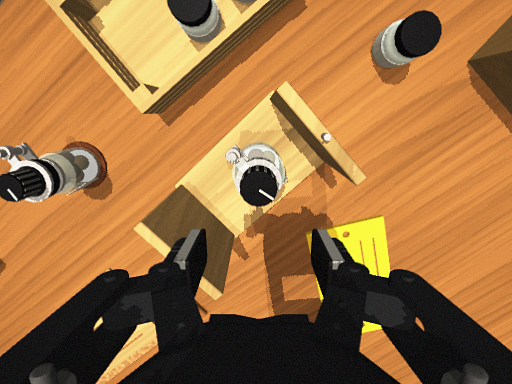

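The wrist view shows the knob top centred near (258,187) and the pivot at (234,155). The fingers straddle the line at right angles to the pivot arm.

```bash
cat > c.py <<'E'
from h import *
im=cv2.imread('pics/w5.png');g=cv2.cvtColor(im,cv2.COLOR_BGR2GRAY)
m=np.zeros_like(g);m[160:212,235:285]=(g[160:212,235:285]<60)
n,l,st,ce=cv2.connectedComponentsWithStats(m);i=1+st[1:,4].argmax();print(st[i],ce[i])
c=max(cv2.findContours((l==i).astype(np.uint8),0,2)[0],key=len);mc=cv2.minEnclosingCircle(c);print(mc)
P=onz('wrist',(258,187),.1405);G=onz('wrist',(255.9,187.2),.1325);V=onz('wrist',(231.3,156.2),.1125);print('top',P,'grip',G,'piv',V)
print('proj model',proj('wrist',[[.5828,-.2444,.1405],[.5788,-.2382,.1405]]))
s=get_state();Rm=R.from_quat(s['tcp_rot']).as_matrix()
for q in(P,G):print(((q-s['eef_pos'])@Rm).round(4))
E
python3 c.py
```

```text
[ 240  166   38   41 1086] [257.7679558  185.81031308]
((258.5, 185.77499389648438), 20.280641555786133)
top [ 0.5848 -0.2468  0.1405] grip [ 0.5842 -0.2437  0.1325] piv [ 0.6214 -0.2406  0.1125]
proj model [[257.2639539  190.10073392]
 [254.74886791 197.06506916]]
[ 0.0054 -0.0007  0.1008]
[ 0.0031 -0.0027  0.1088]
```

```bash
python3 -m handwheel '[[[0.06,0.004,-0.0015,0.03,0],[0.06,0,0,0.04,0],[0.06,0,0,0.03,0],[0.06,0,0,0.015,0],[0.06,0,0,0.008,0],[0.06,0,0,0,0],[0.03,0,0,0,0],[0,0,0,0,0],[0,0,0,0,0],[0,0,0,0,0],[0,0,0,0,0]]]' 30
```

```text
time: 13.4
eef_pos: [0.5851, -0.2466, 0.1217]
tcp_rot: [0.945, -0.326, 0.001, 0.001]
contact_force: [-4.4, -1.7, 6.5]
opening: 0.407
finger_force: 30.8
```

```bash
python3 -m handwheel '[[[0.05,0,0,0,0],[0.05,0,0,0,0],[0.05,0,0,0.003,0],[0.05,0,0,0.002,0],[0.05,0,0,0,0],[0.05,0,0,0,0]]]' 30
python3 -m handwheel '[[[0.0,0,0,0,0],[0.0,0,0,0,0],[0,0,0,0,0],[0,0,0,0,0],[0,0,0,0,0]]]' 30
```

```text
time: 13.9
eef_pos: [0.5845, -0.2452, 0.1136]
tcp_rot: [0.945, -0.326, -0.0, -0.0]
contact_force: [-0.1, 0.0, 0.7]
opening: 0.585
finger_force: 0.0
time: 14.32
eef_pos: [0.5842, -0.2458, 0.1145]
tcp_rot: [0.945, -0.326, -0.0, 0.0]
contact_force: [-3.8, -1.2, 1.5]
opening: 0.412
finger_force: 31.5
```

```bash
python3 -m handwheel '[[[0,0,0,-0.0003,-6],[0,0,0,-0.0003,-6],[0,0,0,-0.0003,-6],[0,0,0,-0.0003,-6],[0,0,0,-0.0003,-6],[0,0,0,-0.0003,-6],[0,0,0,-0.0004,-6],[0,0,0,-0.0004,-6],[0,0,0,-0.0004,-6],[0,0,0,-0.0004,-6],[0,0,0,-0.0004,-6],[0,0,0,-0.0004,-6]]]'
python3 -c "
from h import *
s=get_state();print(s['wrist_torque'],s['qpos'][5])"
```

```text
time: 15.32
eef_pos: [0.5842, -0.2436, 0.1184]
tcp_rot: [0.956, 0.294, -0.0, -0.002]
contact_force: [-4.1, 4.4, 4.0]
opening: 0.41
finger_force: 31.5
[ 0.76399825  0.6416704  -0.11608776] 0.41654353631860513
```

```bash
python3 -m handwheel '[[[0,0,0,-0.0003,-4],[0,0,0,-0.0003,-4],[0,0,0,0,-3],[0,0,0,0,0]]]'
python3 -c "
from h import *
s=get_state();print(s['wrist_torque'],s['qpos'][5])"
```

```text
time: 15.65
eef_pos: [0.5854, -0.2424, 0.1187]
tcp_rot: [0.925, 0.38, 0.002, -0.003]
contact_force: [0.1, 6.0, 0.4]
opening: 0.408
finger_force: 31.4
[ 1.16519769 -0.13107752 -0.78884026] 0.2310418848290895
```

Torque rises at the end, so the cap is at its stop. Next I'll swing it clockwise about the pivot, turning the hand along with it.

```bash
python3 -m handwheel '[[[0,0,0,0,2],[0,0.0017,-0.002,0,4],[0,0.0017,-0.002,0,4],[0,0.0017,-0.002,0,4],[0,0.0017,-0.002,0,4],[0,0.0017,-0.002,0,4],[0,0.0017,-0.002,0,4],[0,0,0,0,0]]]'
python3 -c "
from h import *
s=get_state();print(s['wrist_torque'],s['qpos'][5])
for d in(0,24):
  a=np.radians(184.9-d);print(.621+.038*np.cos(a),-.2415+.038*np.sin(a))"
```

```text
time: 16.32
eef_pos: [0.5878, -0.2297, 0.1188]
tcp_rot: [0.987, 0.164, 0.002, 0.0]
contact_force: [2.4, -1.1, -2.8]
opening: 0.411
finger_force: 31.0
[-0.10315661 -0.47407512 -0.00408987] 0.7074448775729119
0.5831388787447456 -0.24474584307921995
0.5850919413380138 -0.22906571983879406
```

```bash
python3 -m handwheel '[[[0,0.0021,-0.0025,0,5],[0,0.0021,-0.0025,0,5],[0,0.0021,-0.0025,0,5],[0,0.0021,-0.0025,0,5],[0,0.0021,-0.0025,0,5],[0,0.0021,-0.0025,0,5],[0,0.0021,-0.0025,0,5],[0,0.0021,-0.0025,0,5],[0,0.0021,-0.0025,0,5],[0,0.0021,-0.0025,0,5],[0,0.0021,-0.0025,0,5],[0,0.0021,-0.0025,0,4]]]'
python3 -c "
from h import *
s=get_state();print(s['wrist_torque'],s['qpos'][5])
for d in(83,90):
  a=np.radians(184.9-d);print(.621+.038*np.cos(a),-.2415+.038*np.sin(a))"
```

```text
time: 17.32
eef_pos: [0.6149, -0.2078, 0.1188]
tcp_rot: [0.939, -0.343, 0.001, 0.002]
contact_force: [-0.0, -7.5, -2.1]
opening: 0.411
finger_force: 31.0
[-1.30055261  0.09187431 -0.01131302] 1.7938392176784939
0.613164240954928 -0.2043166585661324
0.6177541569207801 -0.20363887874474557
```

```bash
python3 -m handwheel '[[[0,0.0017,-0.002,0,4],[0,0,0,0,0],[0.05,0,0,0,0],[0.055,0,0,0,0],[0.055,0,0,0,0],[0.055,0,0,0,0],[0.055,0,0,-0.01,0],[0.055,0,0,-0.03,0],[0.055,0,0,-0.04,0],[0.055,0,0,-0.04,0],[0.055,0,0,0,0]]]'
python3 w.py w6
python3 - <<'E'
from h import *
im=viewer.read_camera('top');w=cv2.imread('pics/w6.png')
cv2.imwrite('pics/m6.png',np.hstack([w[60:284,120:420],cv2.resize(im[110:280,130:330],(264,224))]))
for t,z in(('jar_cap_grip',.1375),('jar_cap_pivot',.1125),('mouth',.1)):
  for r in viewer.pinpoint('wrist',t): print(t,onz('wrist',np.array(r['xy'])*[512,384],z),r['confidence'])
E
```

```text
time: 18.23
eef_pos: [0.6217, -0.2065, 0.2517]
tcp_rot: [0.927, -0.375, 0.009, 0.001]
contact_force: [1.4, -1.4, 1.5]
opening: 0.641
finger_force: 0.0
18.2333 [ 0.62165632 -0.20653866  0.25168149] [[0.719, -0.695, 0.017], [-0.695, -0.719, -0.008], [0.018, -0.006, -1.0]] [-0.48  0.22  1.62  0.    1.28  1.86]
jar_cap_grip [ 0.615  -0.2053  0.1375] 0.9
jar_cap_pivot [ 0.6179 -0.2362  0.1125] 0.71
jar_cap_pivot [0.5469 0.045  0.1125] 0.46
mouth [ 0.5766 -0.2401  0.1   ] 0.74
```

View pics/m6.png

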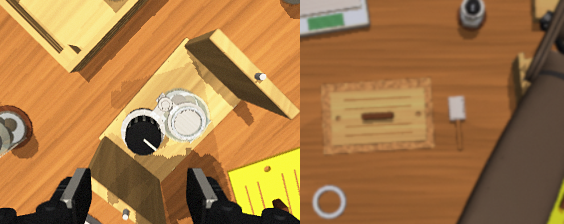

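The cap (143,132) sits beside the open mouth (186,122), swung about 1.5 rad. The cover is flat and centred on the board, and the hand is clear. I'm handing the job in.

```bash
python3 -m handwheel '[[[0.055,0,0,-0.02,0],[0.055,0,0,0,0],[0.055,0,0,0,0],[0.055,0,0,0,0]]]'; python3 -c "
from plant import sign_off
print(sign_off())"
```

```text
time: 18.82
eef_pos: [0.6169, -0.2046, 0.2575]
tcp_rot: [0.927, -0.375, -0.001, -0.0]
contact_force: [0.1, 0.3, -0.4]
opening: 0.646
finger_force: 0.0
the job is handed in; nothing more can be done
None
```

I handed the job in at 18.8 s, with no verdict returned: in the last pictures the cover lies flat and centred on the cork board, and the jar's cap is unscrewed and swung about 1.5 rad aside, clear of the mouth, and I steered clear of the spare jar and the loose things.

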